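# Feel out the green owl blank and hold it out to the carver

### The job

Two look-alike owl blanks stand on the drying rack: one is still green and clearly heavier, the other is already dry. Lift each in turn clear of the rack to feel its weight, leave the lighter one standing upright on the rack, and finish still holding the heavier one in the gripper: upright, still, clear above the middle of the chopping block, with its bark side turned to the carver, who sits across the table straight opposite you (away from the robot's base, +x). Do not knock over a blank or drop it, and leave the carved owl, the bowl and the gouge where they are.

Things in the scene. Friction and masses are not known exactly. Their poses are not given: they have to be found in the camera images.
- blank_a: Owl blank: pale squared billet, origin centre of underside, z up. 140 mm tall plus two ear strips on top (8 mm high, along its y edges). y: 56 mm between flat parallel flanks (grip these). x: -28 mm flat back to +30 mm dark bark; bark starts within 50 deg of world +x. Dry 0.19-0.26 kg, green 0.40-0.54 kg, centre of mass in the middle; looks like the other and either may be the green one.
- blank_b: Owl blank: pale squared billet, origin centre of underside, z up. 140 mm tall plus two ear strips on top (8 mm high, along its y edges). y: 56 mm between flat parallel flanks (grip these). x: -28 mm flat back to +30 mm dark bark; bark starts within 50 deg of world +x. Dry 0.19-0.26 kg, green 0.40-0.54 kg, centre of mass in the middle; looks like the other and either may be the green one.
- rack: Slatted drying rack, fixed: six slats (20 mm wide, 8 mm gaps, along its y) on bearers, 160 mm (x) by 310 mm (y), slat tops 30 mm above the table; origin centre of underside, z up. The blanks stand about 80 mm either side of its middle along its y; a blank stands firmly anywhere on the slats.
- block: Chopping block, fixed: a round slice of tree trunk with dark bark, 190 mm in diameter and 80 mm tall, pale ringed top. Origin at the centre of its underside; its axes are parallel to the world's. It stands to the left or the right of the robot's middle line, the rack on the other side.
- block_top (a point): The middle of the chopping block's top, 80 mm above the table.
- block_far (a point): The point of the chopping block's top rim on the carver's side (95 mm from the middle, towards +x).
- owl: Finished carved owl, brown, 62 mm in diameter and about 112 mm tall, standing loose between rack and block; origin at the centre of its underside. Leave it alone.
- bowl: Turned wooden bowl, 100 mm across the rim, 45 mm tall, loose; origin at the centre of its underside. Leave it alone.
- gouge: Carving gouge lying on the table, loose: 253 mm long along its x, wooden handle 27 mm thick to -x, steel blade to +x; origin under its middle. Leave it alone.
Things that resemble listed ones, but are neither listed nor needed, are in the scene too. Leave any pink look-alike of the blank_a alone. Leave any purple look-alike of the blank_b alone.

How it is judged:
On the way, in this order (a step that is already met when the one before it is completed fails the run):
1. the lighter blank has been lifted at least 10 mm clear of the rack while the other stands on it (the judge knows green from dry by the load inside the standing blank, blank_a_c0 or blank_b_c0) (((height (world z) of blank_a above 0.04 m and contact force between the fingers and blank_a above 1 N and x of blank_b in the frame of rack between -0.08 and 0.08 m and y of blank_b in the frame of rack between -0.155 and 0.155 m and angle between blank_b's own z axis and vertical below 0.08 rad and contact force between blank_b and rack above 0.5 N and contact force between the fingers and blank_b below 0.05 N and linear speed of blank_b below 0.03 m/s and contact force between blank_b_c0 and anything else above 1.8 N) or (height (world z) of blank_b above 0.04 m and contact force between the fingers and blank_b above 1 N and x of blank_a in the frame of rack between -0.08 and 0.08 m and y of blank_a in the frame of rack between -0.155 and 0.155 m and angle between blank_a's own z axis and vertical below 0.08 rad and contact force between blank_a and rack above 0.5 N and contact force between the fingers and blank_a below 0.05 N and linear speed of blank_a below 0.03 m/s and contact force between blank_a_c0 and anything else above 1.8 N))), for 0.3 s.
2. the lighter blank stands upright on the rack again and the heavier one is held at least 10 mm clear of it (((height (world z) of blank_a above 0.04 m and contact force between the fingers and blank_a above 1 N and x of blank_b in the frame of rack between -0.08 and 0.08 m and y of blank_b in the frame of rack between -0.155 and 0.155 m and angle between blank_b's own z axis and vertical below 0.08 rad and contact force between blank_b and rack above 0.5 N and contact force between the fingers and blank_b below 0.05 N and linear speed of blank_b below 0.03 m/s and contact force between blank_b_c0 and anything else below 1.8 N) or (height (world z) of blank_b above 0.04 m and contact force between the fingers and blank_b above 1 N and x of blank_a in the frame of rack between -0.08 and 0.08 m and y of blank_a in the frame of rack between -0.155 and 0.155 m and angle between blank_a's own z axis and vertical below 0.08 rad and contact force between blank_a and rack above 0.5 N and contact force between the fingers and blank_a below 0.05 N and linear speed of blank_a below 0.03 m/s and contact force between blank_a_c0 and anything else below 1.8 N))), for 0.3 s.
At the end, for the whole second after the job is handed in: Heavier blank held still in the gripper, underside 20 mm or more above the chopping block and within 50 mm of its middle, upright within 0.15 rad, bark to +x within 0.35 rad, clear of the block; lighter blank released, at rest on the rack, upright within 0.08 rad (((x of blank_b in the frame of rack between -0.08 and 0.08 m and y of blank_b in the frame of rack between -0.155 and 0.155 m and angle between blank_b's own z axis and vertical below 0.08 rad and contact force between blank_b and rack above 0.5 N and contact force between the fingers and blank_b below 0.05 N and linear speed of each of blank_b, blank_a below 0.03 m/s and contact force between blank_b_c0 and anything else below 1.8 N and contact force between the fingers and blank_a above 1 N and z of blank_a in the frame of block_top above 0.02 m and horizontal distance between blank_a and block_top below 0.05 m and angle between blank_a's own z axis and vertical below 0.15 rad and angle between the x axis of blank_a and the x axis of block, either way round below 0.35 rad and x of block_far in the frame of blank_a above 0 m and contact force between blank_a and block below 0.05 N and angular speed of blank_a below 0.3 rad/s) or (x of blank_a in the frame of rack between -0.08 and 0.08 m and y of blank_a in the frame of rack between -0.155 and 0.155 m and angle between blank_a's own z axis and vertical below 0.08 rad and contact force between blank_a and rack above 0.5 N and contact force between the fingers and blank_a below 0.05 N and linear speed of each of blank_a, blank_b below 0.03 m/s and contact force between blank_a_c0 and anything else below 1.8 N and contact force between the fingers and blank_b above 1 N and z of blank_b in the frame of block_top above 0.02 m and horizontal distance between blank_b and block_top below 0.05 m and angle between blank_b's own z axis and vertical below 0.15 rad and angle between the x axis of blank_b and the x axis of block, either way round below 0.35 rad and x of block_far in the frame of blank_b above 0 m and contact force between blank_b and block below 0.05 N and angular speed of blank_b below 0.3 rad/s))); the arm keeps its last pose, push and grip.
It fails at once if a blank is knocked or tipped over (leans more than 0.5 rad) (angle between any of blank_a, blank_b's own z axis and vertical above 0.5 rad).
It fails at once if a blank is dropped: let go more than 15 mm above the rack ((height (world z) of blank_a above 0.045 m and contact force between the fingers and blank_a below 0.02 N and contact force between blank_a and rack below 0.02 N and contact force between blank_a and block below 0.02 N) or (height (world z) of blank_b above 0.045 m and contact force between the fingers and blank_b below 0.02 N and contact force between blank_b and rack below 0.02 N and contact force between blank_b and block below 0.02 N)).
It fails at once if the carved owl, the bowl or the gouge is shifted by more than 20 mm (distance of any of owl, bowl, gouge from where it was at the start of the episode above 0.02 m).
It also fails if it takes over 72 s, if anything falls off the work surface, if the arm or the gripper's body presses on something with over 40 N, if the wrist force passes 120 N, or if a joint passes its speed limit or range.

### The arm

A 6-joint arm with a two-finger parallel gripper is mounted at the origin on the work surface. World frame = base frame: x ahead of the robot, y to its left, z up, the work surface at z = 0. Lengths are in m, angles in rad, forces in N, time in s.
With the tool pointing down it reaches from about 0.2 to 0.875 m from the base axis. Payload 3.4 kg.
Tool frame: the origin (TCP) lies at the very end of the fingers, on their centre line; the grasp point (between the pads) lies 19 mm behind it (env.grip_point_offset is the distance from the TCP to the grasp point, in m); x points along the fingers, z is the direction in which the jaws open and shut, and the axes are right-handed (so a half turn about x gives the same grasp; the last joint's range is limited). The gripper opens to 94 mm and grips with 3 to 60 N. Pads are 16 mm wide; open, the fingers measure 119 mm over their backs; the gripper's body (75 mm by 177 mm) begins 78 mm behind the grasp point.
Start: joints at [1.218, 0.276, 1.505, -0, 1.361, -0.121], TCP at [0.132, 0.56, 0.205] pointing down, gripper open.
Joint ranges: [-2.89, 2.89], [-0.75, 2.08], [0.22, 2.7], [-1.18, 4.32], [0.11, 2.71], [-2.7, 2.7]. Speed limits (rad/s): [2.57, 2.57, 3.14, 3.14, 3.14, 3.14].

### API

Orientations are given as a 3x3 rotation matrix whose columns are the frame's x, y, z axes.
In Python, from cell import env, cams, ticket gives the robot as it stands.
- The arm moves only by the tool step_arm, never from a script. Its argument "plan" is a list of rows, each a list of 3 entries, a list of its own where there are three numbers: the finger opening in m, from 0 to 0.094, then the shift along the world's x, y, z in m, then the turn, a rotation vector about the world's x, y, z in degrees. A call has 1 to 10 rows; each row is the pose to reach, as a shift and turn from the pose commanded when the call began; what a row does not reach only later rows make up. A row lasts 1/12 s, in which the tool goes at most 41.7 mm and 7.16 degrees, less where a joint would pass 70% of its speed; a pose out of reach is approached as far as the arm can. A call with a gripper value outside its range is refused whole. The fingers move at their own pace and stop on an object; the grip force is fixed at half the most. Time passes only in rows, so rows that repeat a pose let the fingers close. It gives the time, the measured TCP pose, the force and the opening at its end, in the units of the state.
- env.state(): the state, without advancing time (a new reading comes with each control period).
- cams.grab_frame(name): name is "side" or "top" or "wrist"; returns the picture (480x640x3 uint8, red, green, blue); there is no depth.
- cams.get_calibration(name): a dict with "fx", "fy", "cx", "cy" (pixels), "T" (4x4, takes a point from camera to world coordinates). Camera axes: x right, y up, looking along -z (the intrinsics and any distortion apply to the point x, -y, -z); pixel columns grow to the right and rows downward; lengths in m; the calibration is good to about 2 mm. A picture is of the moment at which its call begins: read the wrist's pose just before it. get_calibration takes no time and is no camera call; for the wrist camera it gives the pose at the moment of the call.
- ticket.close_job(): hands the job in, once; it reports no verdict.
The state is a dict: "t": time; "q": joint angles; "joint_vel": joint speeds; "tau": joint torques, N m; "ee_pos": TCP position; "eef_rot": TCP orientation; "ft_force": force on the tool from outside, world axes, zero at the start; "wrist_torque": the same for the moment, N m; "finger_gap": opening from 0.0 (shut) to 1.0 (fully open).
Only numpy, scipy, OpenCV 4.12 (cv2) and the standard library are available. Lean on these libraries where they do the work, as an engineer would, in place of code of your own. Each camera call takes 0.05 s, during which the arm holds its last target.

## Working session

There is one attempt and no reset: what is moved stays moved. The work goes in short steps, Python scripts to look and compute and a tool call to move; the robot and the scene stay as the last step left them, time stands still between calls to the robot, and variables do not carry over. Pictures are saved under pics/ and viewed, and the job is handed in when it is done.

Besides the shell and the picture viewer there is one more tool, called after ">>>" as a command line: name --argument value ..., lists and objects as JSON in quotes. step_arm: Moves the arm, as the interface text tells. Its arguments: {"type":"object","properties":{"plan":{"type":"array"}},"required":["plan"]}

```bash
mkdir -p pics
python3 - <<'E'
from cell import env,cams,ticket
import cv2,numpy as np
np.set_printoptions(precision=4,suppress=True)
for n in ["top","side"]:
    im=cams.grab_frame(n); cv2.imwrite(f"pics/{n}0.png",im[:,:,::-1]); print(n,cams.get_calibration(n))
print(env.state())
E
```

```text
top {'fx': 608.6255171415436, 'fy': 608.6255171415436, 'cx': 316.46916725491457, 'cy': 231.52803157791547, 'T': array([[-0.0048,  0.9805, -0.1966,  0.3141],
       [-0.9998, -0.0012,  0.0184,  0.0598],
       [ 0.0178,  0.1966,  0.9803,  1.3685],
       [ 0.    ,  0.    ,  0.    ,  1.    ]])}
side {'fx': 551.8642730752631, 'fy': 551.8642730752631, 'cx': 318.876354947174, 'cy': 233.8478655762121, 'T': array([[ 0.7545,  0.4317, -0.4943, -0.0922],
       [-0.6561,  0.5155, -0.5512, -0.6506],
       [ 0.0168,  0.7402,  0.6722,  0.9746],
       [ 0.    ,  0.    ,  0.    ,  1.    ]])}
{'t': 0.1, 'q': array([ 1.218 ,  0.2765,  1.506 ,  0.    ,  1.3607, -0.121 ]), 'joint_vel': array([ 0.0011, -0.0015, -0.0012,  0.0026,  0.0002,  0.    ]), 'tau': array([  0.0036, -40.5453, -23.7782,   0.0708,   0.0298,  -0.    ]), 'ee_pos': array([0.1319, 0.5592, 0.2047]), 'eef_rot': array([[-0.0005, -0.9733,  0.2297],
       [-0.0014,  0.2297,  0.9733],
       [-1.    ,  0.0002, -0.0015]]), 'ft_force': array([ 0.4495, -0.9089,  0.6151]), 'wrist_torque': array([-0.0066, -0.0204, -0.0041]), 'finger_gap': 1.0012195617657536}
```

View pics/top0.png

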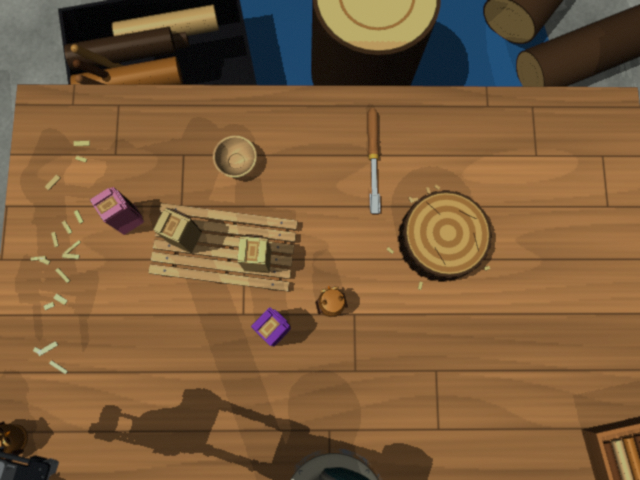

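View pics/side0.png

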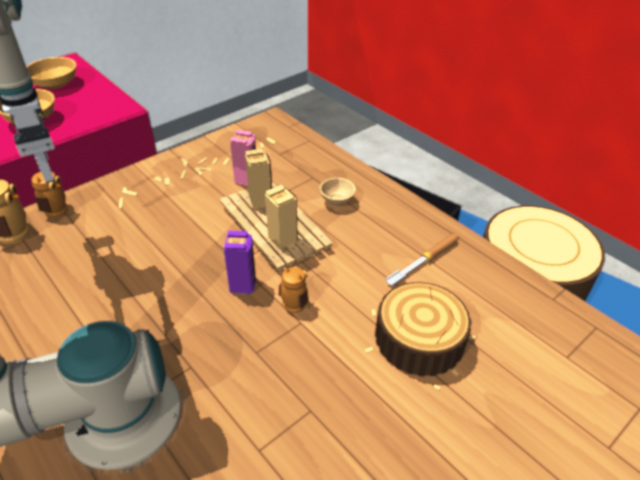

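The top view has two pale blanks on the rack at about (176,228) and (253,252). The pink look-alike is at (117,208), the purple one at (270,327), the owl at (332,301), the block at (447,234), the bowl at (236,157) and the gouge at (374,160). The two pale ones on the slats fit the description. I'll enlarge that area to check.

Run:
```python
import cv2
im=cv2.imread("pics/top0.png")
c=im[180:310,80:310]; cv2.imwrite("pics/top0c.png",cv2.resize(c,None,fx=3.4,fy=3.4,interpolation=cv2.INTER_CUBIC))
im=cv2.imread("pics/side0.png")
c=im[125:275,200:350]; cv2.imwrite("pics/side0c.png",cv2.resize(c,None,fx=4,fy=4,interpolation=cv2.INTER_CUBIC))
```

```text
(no output)
```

View pics/top0c.png

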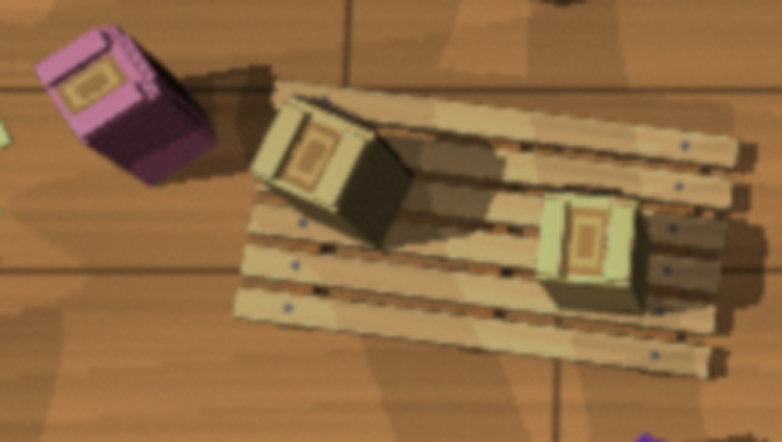

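View pics/side0c.png

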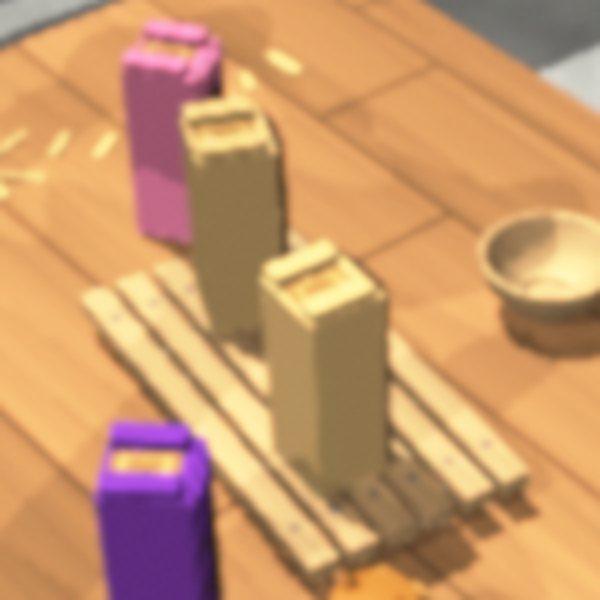

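Run:
```python
import cv2
im=cv2.imread("pics/top0.png")
a=cv2.resize(im[195:260,145:210],None,fx=9,fy=9,interpolation=cv2.INTER_CUBIC)
b=cv2.resize(im[225:290,225:290],None,fx=9,fy=9,interpolation=cv2.INTER_CUBIC)
cv2.imwrite("pics/ta.png",a);cv2.imwrite("pics/tb.png",b)
cv2.imwrite("pics/tp.png",cv2.resize(im[180:245,85:150],None,fx=9,fy=9,interpolation=cv2.INTER_CUBIC))
```

```text
(no output)
```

View pics/ta.png

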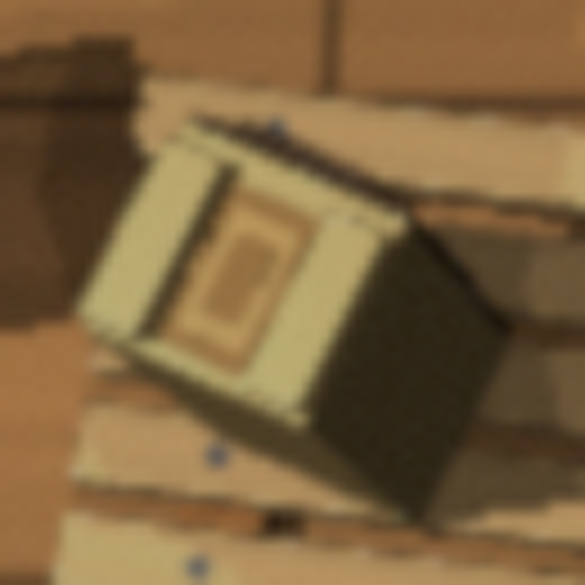

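View pics/tb.png

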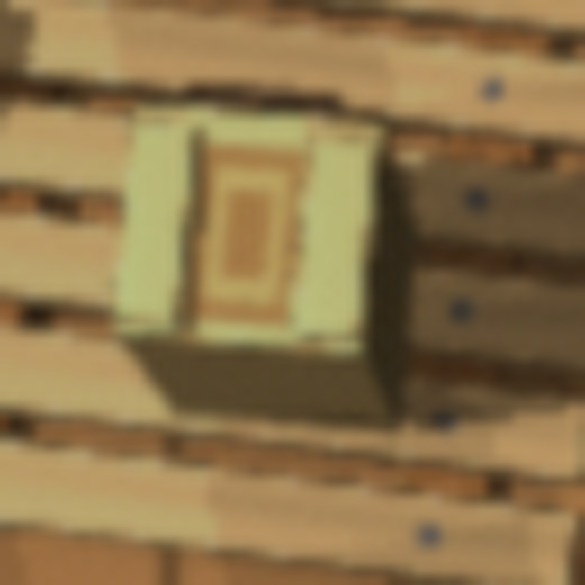

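View pics/tp.png

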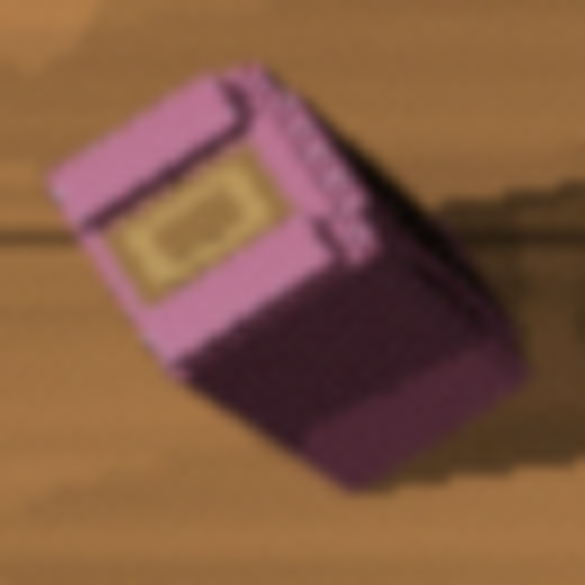

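```bash
cat > h.py <<'E'
import numpy as np
from scipy.optimize import least_squares
np.set_printoptions(precision=4,suppress=True)
from cell import cams
C={n:cams.get_calibration(n) for n in("top","side")}
def proj(n,P):
    c=C[n] if isinstance(n,str) else n
    p=np.linalg.inv(c["T"])@np.append(P,1); x,y,z=p[0],-p[1],-p[2]
    return np.array([c["fx"]*x/z+c["cx"],c["fy"]*y/z+c["cy"]])
def ray(n,uv,z):
    c=C[n] if isinstance(n,str) else n
    d=np.array([(uv[0]-c["cx"])/c["fx"],-(uv[1]-c["cy"])/c["fy"],-1]); d=c["T"][:3,:3]@d; o=c["T"][:3,3]
    return o+d*(z-o[2])/d[2]
def crop(u,off,s=9): return (np.array(u)+.5)/s-.5+np.array(off)
def fit(obs,z0,g):
    # obs: (cam, local xyz, uv)
    def f(p):
        c,s=np.cos(p[2]),np.sin(p[2]); r=[]
        for n,l,uv in obs:
            r+=list(proj(n,[p[0]+c*l[0]-s*l[1],p[1]+s*l[0]+c*l[1],z0+l[2]])-uv)
        return r
    s=least_squares(f,g); return s.x,np.degrees(s.x[2]),np.array(s.fun)
E
python3 - <<'E'
from h import *
o=(145,195)
A=[("top",(-.028,.028,.148),crop((78,312),o)),("top",(-.028,-.028,.148),crop((302,425),o)),("top",(-.028,-.028,0),crop((425,520),o)),("top",(.028,-.028,0),crop((510,325),o)),("top",(.030,-.022,.14),crop((405,220),o))]
print("left",fit(A,.03,[.4,.3,-.5]))
o=(225,225)
B=[("top",(-.028,.028,.148),crop((118,330),o)),("top",(-.028,-.028,.148),crop((362,352),o)),("top",(-.028,.028,0),crop((178,412),o)),("top",(-.028,-.028,0),crop((395,425),o))]
print("right",fit(B,.03,[.4,.2,0]))
o=(85,180)
P=[("top",(-.028,.028,.148),crop((50,180),o)),("top",(-.028,-.028,.148),crop((175,378),o)),("top",(-.028,-.028,0),crop((355,492),o)),("top",(.028,-.028,0),crop((525,375),o))]
print("pink",fit(P,.0,[.4,.4,-.8]))
print("block",ray("top",(447.5,233),.08), ray("side",(425,313),.08))
o=(80,180)
R=[("top",(.08,.155,.03),crop((275,83),o,3.4)),("top",(.08,-.155,.03),crop((740,138),o,3.4)),("top",(-.08,.155,.03),crop((233,318),o,3.4)),("top",(-.08,-.155,.03),crop((708,378),o,3.4))]
print("rack",fit(R,0,[.4,.3,0]))
print("owl",ray("top",(333,300),.1),"bowl",ray("top",(236,157),.04))
E
```

```text
left (array([ 0.5695,  0.3255, -0.456 ]), np.float64(-26.125265449429765), array([-0.6046,  0.5399, -0.5811,  0.1572, -0.5092,  1.5989,  1.9175,
        1.0314, -0.0571, -3.128 ]))
right (array([ 0.5199,  0.1648, -0.0804]), np.float64(-4.609155012994597), array([-0.942 , -0.4882,  0.2706, -0.7326, -0.2014,  0.4172,  0.9556,
        0.9344]))
pink (array([ 0.62  ,  0.4652, -0.9583]), np.float64(-54.906722667104745), array([-1.3714, -0.2265, -0.9132, -0.4364,  0.2583,  0.7603,  2.299 ,
       -0.0677]))
block [ 0.5688 -0.2484  0.08  ] [ 0.5743 -0.2454  0.08  ]
rack (array([ 0.5483,  0.2418, -0.1256]), np.float64(-7.195642244498846), array([ 0.1004, -0.4914, -0.1583,  0.0457,  0.0272,  0.4337,  0.0299,
       -0.0027]))
owl [0.4231 0.0022 0.1   ] bowl [0.7537 0.2172 0.04  ]
```

The left blank is at (0.570,0.326), yaw about -27°. The right one is at (0.520,0.165), yaw -4.6°. The block is at (0.571,-0.247) and the rack at (0.548,0.242), yaw -7.2°. The blanks sit about 80 mm either side of the rack's middle, and the sizes agree with the description. Next I'll move above the left blank.

>>> step_arm --plan '[[0.094, [0.04, -0.02, 0.06], [0, 0, -3]], [0.094, [0.437, -0.234, 0.115], [0, 0, -13.5]], [0.094, [0.437, -0.234, 0.115], [0, 0, -13.5]], [0.094, [0.437, -0.234, 0.115], [0, 0, -13.5]], [0.094, [0.437, -0.234, 0.115], [0, 0, -13.5]], [0.094, [0.437, -0.234, 0.115], [0, 0, -13.5]], [0.094, [0.437, -0.234, 0.115], [0, 0, -13.5]], [0.094, [0.437, -0.234, 0.115], [0, 0, -13.5]], [0.094, [0.437, -0.234, 0.115], [0, 0, -13.5]], [0.094, [0.437, -0.234, 0.115], [0, 0, -13.5]]]'

```text
t: 0.93
ee_pos: [0.4812, 0.3722, 0.3029]
eef_rot: [[-0.001, -0.893, 0.451], [-0.0, 0.451, 0.893], [-1.0, 0.001, -0.0]]
ft_force: [1.5, 0.6, 0.1]
finger_gap: 1.002
```

>>> step_arm --plan '[[0.094, [0.08, -0.043, 0.015], [0, 0, 0]], [0.094, [0.08, -0.043, 0.015], [0, 0, 0]], [0.094, [0.08, -0.043, 0.015], [0, 0, 0]], [0.094, [0.08, -0.043, 0.015], [0, 0, 0]], [0.094, [0.08, -0.043, 0.015], [0, 0, 0]], [0.094, [0.08, -0.043, 0.015], [0, 0, 0]]]'

```text
t: 1.43
ee_pos: [0.5582, 0.3314, 0.3175]
eef_rot: [[-0.002, -0.893, 0.449], [0.0, 0.449, 0.893], [-1.0, 0.002, -0.001]]
ft_force: [-0.5, 0.1, 1.1]
finger_gap: 1.003
```

Run:
```python
from h import *
from cell import env
import cv2
s=env.state();c=cams.get_calibration("wrist");im=cams.grab_frame("wrist");cv2.imwrite("pics/w1.png",im[:,:,::-1])
print(s["ee_pos"],s["eef_rot"],s["q"],s["ft_force"],s["wrist_torque"],s["tau"])
np.save("w1.npy",np.hstack([c["T"].ravel(),[c[k] for k in("fx","fy","cx","cy")]]))
ov=im[:,:,::-1].copy()
# overlay predicted left & right blanks
for (x,y,a),col in(((.5695,.3255,-26.5),(0,0,255)),((.5199,.1648,-4.6),(255,0,0))):
    a=np.radians(a)
    for z in(.03,.178):
        pts=[proj(c,[x+np.cos(a)*l-np.sin(a)*m,y+np.sin(a)*l+np.cos(a)*m,z]) for l,m in((-.028,-.028),(.03,-.028),(.03,.028),(-.028,.028))]
        print(z,np.array(pts).ravel())
        cv2.polylines(ov,[np.int32(np.round(pts))],True,col,1)
cv2.imwrite("pics/w1o.png",ov)
```

```text
[0.5582 0.3314 0.3175] [[-0.0019 -0.8933  0.4495]
 [ 0.0003  0.4495  0.8933]
 [-1.      0.0018 -0.0006]] [ 0.428   0.3587  1.1134  0.001   1.6712 -0.6765] [-0.5183  0.0932  1.1272] [ 0.028   0.0415 -0.0087] [ -0.9239 -46.0624 -25.3512  -0.0118   0.0234   0.0023]
0.03 [304.2375 187.2856 305.0601 231.0789 347.2894 230.9722 347.8563 187.1681]
0.178 [294.4393 208.8533 296.0508 270.0692 356.0231 269.9266 357.2533 208.6893]
0.03 [172.0755 217.9672 192.6364 256.8738 229.9068 241.9308 210.2247 202.1121]
0.178 [106.3099 251.9071 137.9487 305.3255 189.8011 284.9687 159.8629 229.7626]
```

View pics/w1o.png

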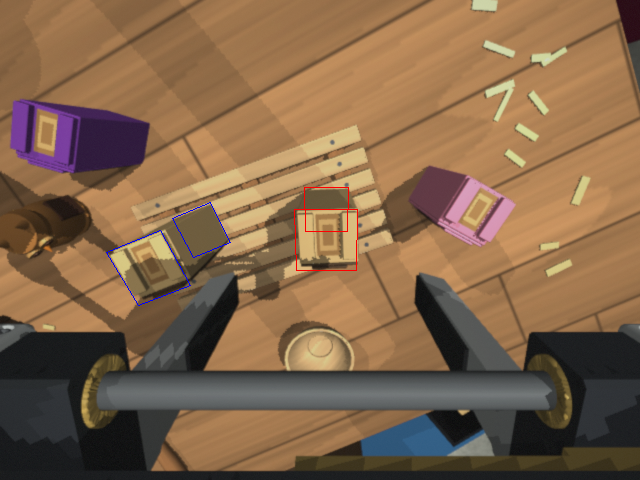

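The wrist view shows the left blank at (327,240) and the right at (150,268). The predicted outlines match both to 1–2 px. The bark, the dark strip, is on the +x side, at the bottom of the picture. Next I descend, close and weigh.

>>> step_arm --plan '[[0.094, [0.011, -0.006, -0.02], [0, 0, 0]], [0.094, [0.011, -0.006, -0.06], [0, 0, 0]], [0.094, [0.011, -0.006, -0.1], [0, 0, 0]], [0.094, [0.011, -0.006, -0.14], [0, 0, 0]], [0.094, [0.011, -0.006, -0.17], [0, 0, 0]], [0.094, [0.011, -0.006, -0.19], [0, 0, 0]], [0.094, [0.011, -0.006, -0.205], [0, 0, 0]], [0.094, [0.011, -0.006, -0.205], [0, 0, 0]], [0.094, [0.011, -0.006, -0.205], [0, 0, 0]]]'

```text
t: 2.23
ee_pos: [0.5692, 0.3255, 0.1127]
eef_rot: [[-0.002, -0.894, 0.449], [-0.0, 0.449, 0.894], [-1.0, 0.001, -0.001]]
ft_force: [0.1, -0.0, -0.2]
finger_gap: 1.001
```

>>> step_arm --plan '[[0.07, [0, 0, 0], [0, 0, 0]], [0.06, [0, 0, 0], [0, 0, 0]], [0.05, [0, 0, 0], [0, 0, 0]], [0.04, [0, 0, 0], [0, 0, 0]], [0.04, [0, 0, 0], [0, 0, 0]], [0.04, [0, 0, 0], [0, 0, 0]], [0.04, [0, 0, 0], [0, 0, 0]], [0.04, [0, 0, 0], [0, 0, 0]], [0.04, [0, 0, 0], [0, 0, 0]]]'

```text
t: 2.98
ee_pos: [0.5713, 0.3248, 0.1134]
eef_rot: [[0.001, -0.893, 0.451], [0.001, 0.451, 0.893], [-1.0, -0.001, 0.001]]
ft_force: [-0.3, 0.9, 3.1]
finger_gap: 0.599
```

>>> step_arm --plan '[[0.04, [0, 0, 0.005], [0, 0, 0]], [0.04, [0, 0, 0.015], [0, 0, 0]], [0.04, [0, 0, 0.03], [0, 0, 0]], [0.04, [0, 0, 0.035], [0, 0, 0]], [0.04, [0, 0, 0.035], [0, 0, 0]], [0.04, [0, 0, 0.035], [0, 0, 0]], [0.04, [0, 0, 0.035], [0, 0, 0]], [0.04, [0, 0, 0.035], [0, 0, 0]], [0.04, [0, 0, 0.035], [0, 0, 0]], [0.04, [0, 0, 0.035], [0, 0, 0]]]'

```text
t: 3.82
ee_pos: [0.5705, 0.3245, 0.1473]
eef_rot: [[-0.001, -0.893, 0.451], [-0.0, 0.451, 0.893], [-1.0, 0.001, -0.001]]
ft_force: [0.3, 0.5, -1.8]
finger_gap: 0.598
```

Run:
```python
from h import *
from cell import env
import cv2
F=[]
for i in range(8):
    s=env.state();F.append(np.append(s["ft_force"],s["wrist_torque"]));im=cams.grab_frame("wrist")
print(s["t"],s["ee_pos"],s["finger_gap"],np.array(F)[:,2],np.mean(F,0))
cv2.imwrite("pics/w2.png",im[:,:,::-1])
```

```text
4.1667 [0.5709 0.3246 0.1479] 0.6016557405202141 [-1.7631 -1.7216 -2.891  -2.6827 -1.608  -1.8503 -1.1625 -2.0599] [-0.0328  0.2323 -1.9674 -0.0365 -0.0075  0.0015]
```

View pics/w2.png

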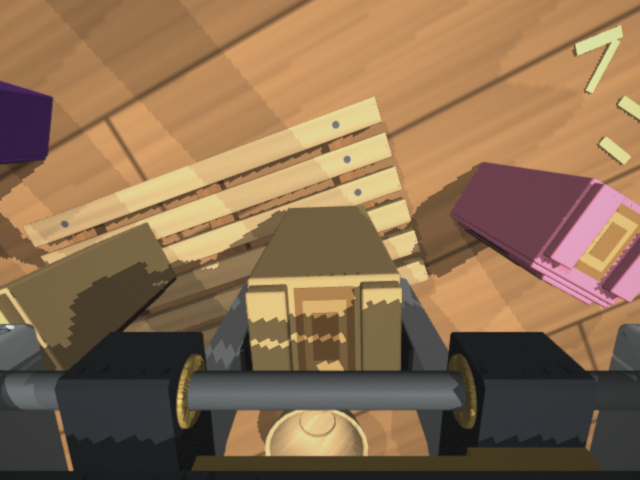

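The left blank weighs about 2.0 N (0.2 kg), so it is the dry one. It hangs level and clear of the rack. I'll put it back on the same spot.

>>> step_arm --plan '[[0.04, [0, 0, -0.012], [0, 0, 0]], [0.04, [0, 0, -0.022], [0, 0, 0]], [0.04, [0, 0, -0.03], [0, 0, 0]], [0.04, [0, 0, -0.034], [0, 0, 0]], [0.04, [0, 0, -0.035], [0, 0, 0]], [0.04, [0, 0, -0.0355], [0, 0, 0]], [0.04, [0, 0, -0.0355], [0, 0, 0]], [0.04, [0, 0, -0.0355], [0, 0, 0]]]'

```text
t: 4.88
ee_pos: [0.5702, 0.3244, 0.1131]
eef_rot: [[-0.001, -0.893, 0.451], [-0.0, 0.451, 0.893], [-1.0, 0.001, -0.001]]
ft_force: [-3.1, 0.3, 5.8]
finger_gap: 0.596
```

>>> step_arm --plan '[[0.06, [0, 0, 0], [0, 0, 0]], [0.07, [0, 0, 0], [0, 0, 0]], [0.094, [0, 0, 0], [0, 0, 0]], [0.094, [0, 0, 0], [0, 0, 0]], [0.094, [0, 0, 0], [0, 0, 0]], [0.094, [0, 0, 0], [0, 0, 0]], [0.094, [0, 0, 0], [0, 0, 0]]]'

```text
t: 5.47
ee_pos: [0.571, 0.3247, 0.1123]
eef_rot: [[0.0, -0.893, 0.451], [0.0, 0.451, 0.893], [-1.0, -0.0, 0.0]]
ft_force: [0.4, 0.3, -0.6]
finger_gap: 0.996
```

>>> step_arm --plan '[[0.094, [0, 0, 0.02], [0, 0, 0]], [0.094, [0, 0, 0.06], [0, 0, 0]], [0.094, [0, 0, 0.1], [0, 0, 0]], [0.094, [0, 0, 0.14], [0, 0, 0]], [0.094, [0, 0, 0.18], [0, 0, 0]], [0.094, [0, 0, 0.2], [0, 0, 0]]]'

```text
t: 5.97
ee_pos: [0.5722, 0.3253, 0.3184]
eef_rot: [[0.008, -0.893, 0.45], [0.004, 0.451, 0.893], [-1.0, -0.005, 0.007]]
ft_force: [0.8, 0.4, 0.3]
finger_gap: 1.002
```

Run:
```python
from h import *
from cell import env
import cv2
s=env.state();print(s["t"],s["ee_pos"],s["eef_rot"],s["finger_gap"])
c=cams.get_calibration("wrist");im=cams.grab_frame("wrist")
ov=im[:,:,::-1].copy()
for (x,y,a),col in(((.5695,.3255,-26.5),(0,0,255)),((.5199,.1648,-4.6),(255,0,0))):
    a=np.radians(a)
    for z in(.03,.178):
        pts=[proj(c,[x+np.cos(a)*l-np.sin(a)*m,y+np.sin(a)*l+np.cos(a)*m,z]) for l,m in((-.028,-.028),(.03,-.028),(.03,.028),(-.028,.028))]
        cv2.polylines(ov,[np.int32(np.round(pts))],True,col,1)
cv2.imwrite("pics/w3.png",ov)
```

```text
5.9667 [0.5722 0.3253 0.3184] [[ 0.0078 -0.8927  0.4505]
 [ 0.0035  0.4505  0.8928]
 [-1.     -0.0053  0.0066]] 1.0019440020481851
```

View pics/w3.png

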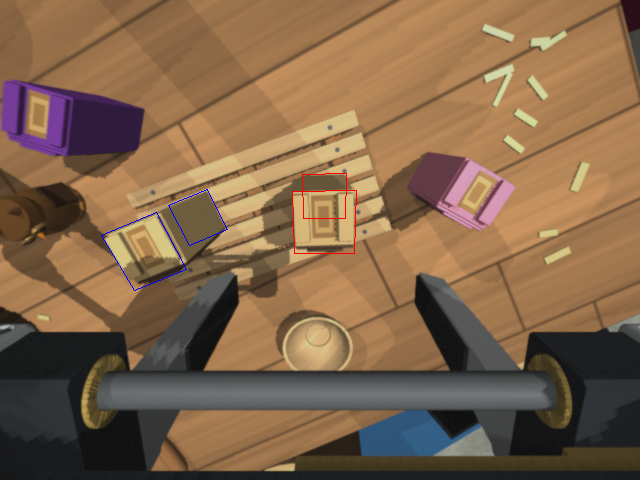

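The left blank stands upright on its original spot, with its outline at (325,222). Next is the right blank.

>>> step_arm --plan '[[0.094, [-0.051, -0.16, 0], [0, 0, 22]], [0.094, [-0.051, -0.16, 0], [0, 0, 22]], [0.094, [-0.051, -0.16, 0], [0, 0, 22]], [0.094, [-0.051, -0.16, 0], [0, 0, 22]], [0.094, [-0.051, -0.16, 0], [0, 0, 22]], [0.094, [-0.051, -0.16, 0], [0, 0, 22]], [0.094, [-0.051, -0.16, 0], [0, 0, 22]], [0.094, [-0.051, -0.16, 0], [0, 0, 22]]]'

```text
t: 6.68
ee_pos: [0.5203, 0.1658, 0.3121]
eef_rot: [[0.0, -0.997, 0.083], [0.001, 0.083, 0.997], [-1.0, 0.0, 0.001]]
ft_force: [-0.0, 0.1, -0.6]
finger_gap: 1.0
```

Run:
```python
from h import *
from cell import env
import cv2
s=env.state();print(s["t"],s["ee_pos"],s["eef_rot"],s["finger_gap"])
c=cams.get_calibration("wrist");im=cams.grab_frame("wrist")
ov=im[:,:,::-1].copy()
for (x,y,a),col in(((.5695,.3255,-26.5),(0,0,255)),((.5199,.1648,-4.6),(255,0,0))):
    a=np.radians(a)
    for z in(.03,.178):
        pts=[proj(c,[x+np.cos(a)*l-np.sin(a)*m,y+np.sin(a)*l+np.cos(a)*m,z]) for l,m in((-.028,-.028),(.03,-.028),(.03,.028),(-.028,.028))]
        cv2.polylines(ov,[np.int32(np.round(pts))],True,col,1)
cv2.imwrite("pics/w4.png",ov)
```

```text
6.6833 [0.5203 0.1658 0.3121] [[ 0.     -0.9966  0.0826]
 [ 0.0009  0.0826  0.9966]
 [-1.      0.      0.0009]] 1.0002350663590631
```

View pics/w4.png

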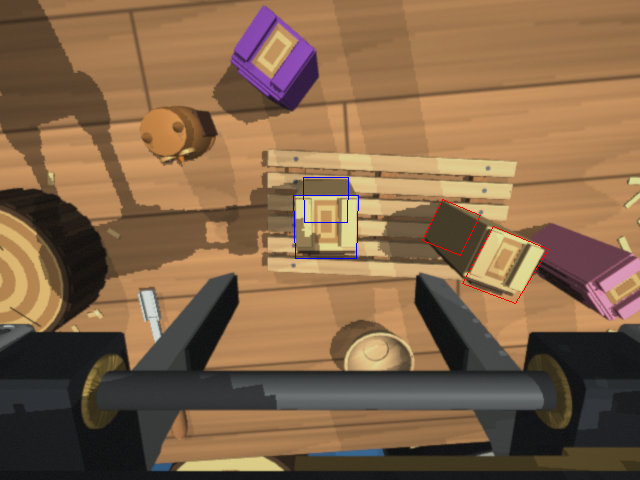

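The right blank fills its outline at (326,225) and the jaw axis is aligned with it. Descending.

>>> step_arm --plan '[[0.094, [0, -0.001, -0.03], [0, 0, 0]], [0.094, [0, -0.001, -0.07], [0, 0, 0]], [0.094, [0, -0.001, -0.11], [0, 0, 0]], [0.094, [0, -0.001, -0.15], [0, 0, 0]], [0.094, [0, -0.001, -0.175], [0, 0, 0]], [0.094, [0, -0.001, -0.19], [0, 0, 0]], [0.094, [0, -0.001, -0.2], [0, 0, 0]], [0.094, [0, -0.001, -0.2], [0, 0, 0]], [0.094, [0, -0.001, -0.2], [0, 0, 0]]]'

```text
t: 7.48
ee_pos: [0.5204, 0.1644, 0.1124]
eef_rot: [[-0.0, -0.997, 0.082], [0.0, 0.082, 0.997], [-1.0, 0.0, 0.0]]
ft_force: [-0.1, 0.4, 0.4]
finger_gap: 0.997
```

>>> step_arm --plan '[[0.07, [0, 0, 0], [0, 0, 0]], [0.06, [0, 0, 0], [0, 0, 0]], [0.05, [0, 0, 0], [0, 0, 0]], [0.04, [0, 0, 0], [0, 0, 0]], [0.04, [0, 0, 0], [0, 0, 0]], [0.04, [0, 0, 0], [0, 0, 0]], [0.04, [0, 0, 0], [0, 0, 0]], [0.04, [0, 0, 0], [0, 0, 0]], [0.04, [0, 0, 0], [0, 0, 0]]]'

```text
t: 8.23
ee_pos: [0.5202, 0.1642, 0.1129]
eef_rot: [[0.001, -0.996, 0.084], [0.001, 0.084, 0.996], [-1.0, -0.001, 0.001]]
ft_force: [-0.3, 1.2, 3.8]
finger_gap: 0.595
```

>>> step_arm --plan '[[0.04, [0, 0, 0.005], [0, 0, 0]], [0.04, [0, 0, 0.015], [0, 0, 0]], [0.04, [0, 0, 0.03], [0, 0, 0]], [0.04, [0, 0, 0.035], [0, 0, 0]], [0.04, [0, 0, 0.035], [0, 0, 0]], [0.04, [0, 0, 0.035], [0, 0, 0]], [0.04, [0, 0, 0.035], [0, 0, 0]], [0.04, [0, 0, 0.035], [0, 0, 0]], [0.04, [0, 0, 0.035], [0, 0, 0]]]'

```text
t: 8.98
ee_pos: [0.5193, 0.1635, 0.1467]
eef_rot: [[-0.002, -0.997, 0.083], [-0.0, 0.083, 0.997], [-1.0, 0.002, -0.0]]
ft_force: [0.1, -0.0, -5.3]
finger_gap: 0.6
```

Run:
```python
from h import *
from cell import env
import cv2
F=[]
for i in range(8):
    s=env.state();F.append(np.append(s["ft_force"],s["wrist_torque"]));im=cams.grab_frame("wrist")
print(s["t"],s["ee_pos"],s["eef_rot"],s["finger_gap"],np.array(F)[:,2],np.mean(F,0))
cv2.imwrite("pics/w5.png",im[:,:,::-1])
```

```text
9.3333 [0.5199 0.1636 0.1474] [[-0.     -0.9965  0.0833]
 [ 0.0001  0.0833  0.9965]
 [-1.      0.      0.0001]] 0.5945150612933412 [-5.2912 -5.5848 -5.1296 -5.3987 -5.8397 -4.5007 -5.1137 -5.4997] [ 0.1064 -0.0611 -5.2948 -0.007   0.004  -0.0097]
```

View pics/w5.png

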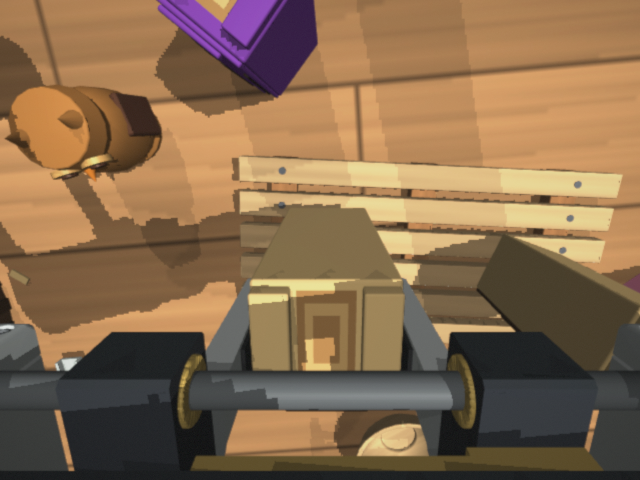

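The right blank weighs 5.3 N (0.54 kg), so it is the green one. It hangs upright with the dry one still on the rack. I'll raise it and carry it to the block, turning +4.8° on the way.

>>> step_arm --plan '[[0.04, [0, 0, 0.015], [0, 0, 0]], [0.04, [0, 0, 0.04], [0, 0, 0]], [0.04, [0, -0.005, 0.07], [0, 0, 1]], [0.04, [0.003, -0.02, 0.095], [0, 0, 2]], [0.04, [0.006, -0.045, 0.11], [0, 0, 3]], [0.04, [0.01, -0.075, 0.115], [0, 0, 4]], [0.04, [0.014, -0.105, 0.115], [0, 0, 4.8]], [0.04, [0.018, -0.135, 0.115], [0, 0, 4.8]], [0.04, [0.022, -0.165, 0.115], [0, 0, 4.8]], [0.04, [0.026, -0.195, 0.115], [0, 0, 4.8]]]'

```text
t: 10.22
ee_pos: [0.5457, -0.0327, 0.2626]
eef_rot: [[0.0, -1.0, -0.0], [0.0, -0.0, 1.0], [-1.0, -0.0, 0.0]]
ft_force: [0.3, 0.4, -5.3]
finger_gap: 0.593
```

>>> step_arm --plan '[[0.04, [0.004, -0.03, 0], [0, 0, 0]], [0.04, [0.008, -0.06, 0], [0, 0, 0]], [0.04, [0.012, -0.09, 0], [0, 0, 0]], [0.04, [0.016, -0.12, 0], [0, 0, 0]], [0.04, [0.02, -0.15, 0], [0, 0, 0]], [0.04, [0.022, -0.175, 0], [0, 0, 0]], [0.04, [0.024, -0.195, 0], [0, 0, 0]], [0.04, [0.025, -0.207, 0], [0, 0, 0]], [0.04, [0.025, -0.212, 0], [0, 0, 0]], [0.04, [0.025, -0.215, 0], [0, 0, 0]]]'

```text
t: 11.05
ee_pos: [0.5707, -0.2464, 0.2621]
eef_rot: [[-0.001, -1.0, 0.0], [0.001, 0.0, 1.0], [-1.0, 0.001, 0.001]]
ft_force: [-0.2, 0.1, -5.1]
finger_gap: 0.597
```

>>> step_arm --plan '[[0.04, [0, 0, -0.01], [0, 0, 0]], [0.04, [0, 0, -0.025], [0, 0, 0]], [0.04, [0, 0, -0.04], [0, 0, 0]], [0.04, [0, 0, -0.05], [0, 0, 0]], [0.04, [0, 0, -0.055], [0, 0, 0]], [0.04, [0, 0, -0.055], [0, 0, 0]], [0.04, [0, 0, -0.055], [0, 0, 0]], [0.04, [0, 0, -0.055], [0, 0, 0]]]'

```text
t: 11.72
ee_pos: [0.5715, -0.2464, 0.2084]
eef_rot: [[0.002, -1.0, -0.001], [-0.001, -0.001, 1.0], [-1.0, -0.002, -0.001]]
ft_force: [-0.1, -0.4, -4.6]
finger_gap: 0.596
```

Run:
```python
from h import *
from cell import env
import cv2
s=env.state();print(s["t"],s["ee_pos"],s["eef_rot"],s["finger_gap"],s["ft_force"],s["joint_vel"],s["q"])
for n in("side","top","wrist"):
    im=cams.grab_frame(n);cv2.imwrite(f"pics/{n}9.png",im[:,:,::-1])
```

```text
11.7167 [ 0.5715 -0.2464  0.2084] [[ 0.0017 -1.     -0.0008]
 [-0.0007 -0.0008  1.    ]
 [-1.     -0.0017 -0.0007]] 0.596130591486455 [-0.1346 -0.4416 -4.555 ] [-0.0065 -0.0026 -0.0059 -0.0022 -0.0009 -0.001 ] [-0.5189  0.3449  1.3957  0.0002  1.3992 -2.0905]
```

View pics/side9.png

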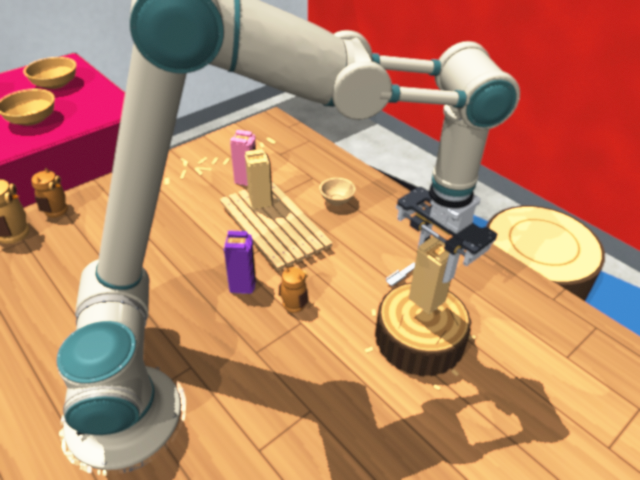

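View pics/top9.png

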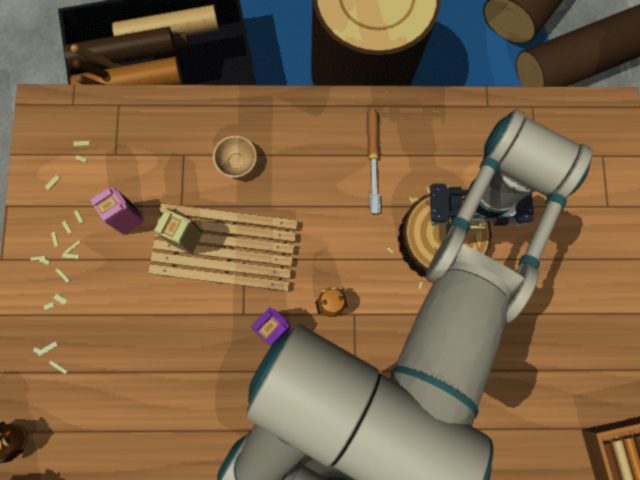

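View pics/wrist9.png

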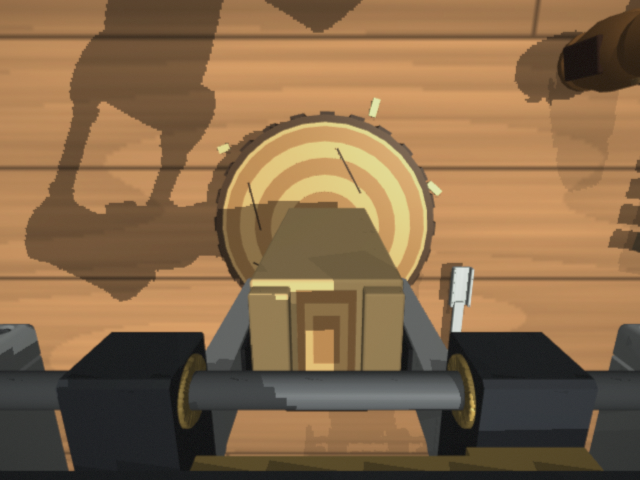

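The side and top views show the green blank held upright over the middle of the block, about 45 mm up. Its pale back faces the robot, so the bark faces +x. The dry blank stands on the rack at (176,228), and the owl, bowl and gouge are at their starting pixels. I'm handing in the job.

```bash
python3 -c "
from cell import ticket
print(ticket.close_job())"
```

```text
the job is handed in; nothing more can be done
None
```

I handed in the job with the heavier blank held over the chopping block and the lighter one back on the rack. The hand-in reports no verdict, so I can't confirm the result.

- **Weighing:** I lifted the left blank first. It read about 2.0 N (roughly 0.2 kg, dry), and I set it back upright on its spot. The right blank read about 5.3 N (roughly 0.54 kg, green).
- **Final hold:** The green blank is at (0.571, -0.246), within a few mm of the block's middle, and its underside is about 45 mm above the top. The tool is vertical to within 0.002 rad and the arm was practically at rest. I turned the blank to about 0° yaw, with the bark towards +x.
- **Everything else:** The last pictures show the dry blank upright on the rack. The owl, bowl and gouge had not visibly moved.
- **Disagreements:** The two camera estimates of the block's middle differed by about 5 mm; I used the point between them. One corner reading on the left blank was off by 3 px, but its outline in the wrist picture matched to 1–2 px. I did not see the bark face itself in the last pictures; I judged it from the earlier top view and from the pale back facing the robot.

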